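# Pack and wedge the louvred panel in its fitting cradle

### The job

Close the gap between the white louvred panel and the wooden cheek of the cradle: stand blue packers upright on the base against the panel, one after another, until what is left is narrow enough for the orange wedge, then push the wedge down between the last packer and the cheek until you feel it jam before its tip reaches the base. Finish while still gripping the wedge and pushing it down firmly, so that the whole stack stays squeezed; packers you do not need stay in the rack, and the screwdriver, hinge, jar and cup are left where they are.

Things in the scene. Friction and masses are not known exactly. Their poses are not given: they have to be found in the camera images.
- cradle: plywood base of the fitting cradle, 180 x 190 x 15 mm, fixed to the counter; origin at the centre of its underside, z up. x runs straight across the gap from the wooden cheek (-x) to the white panel (+x), y along the gap, whose middle is y = 0. Its top is the floor of the gap, 15 mm above the counter. The cheek's inner face lies at x = -45 mm
- cheek: wooden cheek, fixed on the base, same axes as the cradle: 25 x 150 x 64 mm, its top 79 mm above the counter. Origin at the centre of its underside (15 mm above the counter); its flat upright inner face, towards the panel, lies at x = +12.5 mm
- panel: white louvred panel, 24 x 200 x 64 mm, clamped immovably on the base, parallel to the cheek, top 79 mm above the counter. Origin at the bottom edge (15 mm above the counter) and mid-length of its upright inner face, which lies at x = 0; the cheek is at -x. The gap between the inner faces varies, 28 to 64 mm: panel origin minus cheek origin along x, less 12.5 mm
- rack: grey plastic rack, 140 x 70 x 28 mm, fixed; origin at the centre of its underside. Its three slots, in a row along its x at -42, 0 and 42 mm, are 20 mm deep (packer feet 8 mm above the counter) with about 0.5 mm play all round; the packers stand with the rack's axes
- packer0: one of three identical blue plastic packers, standing in the rack: a block 16 mm thick (x), 36 mm wide (y), 64 mm tall, with an upright grip tab 6 mm thick, 36 mm wide and 36 mm tall in the middle of its top (100 mm in all), about 45 g; origin at the centre of its foot, z up. Standing in the gap, the block is level with the tops of cheek and panel
- packer1: one of three identical blue plastic packers, standing in the rack: a block 16 mm thick (x), 36 mm wide (y), 64 mm tall, with an upright grip tab 6 mm thick, 36 mm wide and 36 mm tall in the middle of its top (100 mm in all), about 45 g; origin at the centre of its foot, z up. Standing in the gap, the block is level with the tops of cheek and panel
- packer2: one of three identical blue plastic packers, standing in the rack: a block 16 mm thick (x), 36 mm wide (y), 64 mm tall, with an upright grip tab 6 mm thick, 36 mm wide and 36 mm tall in the middle of its top (100 mm in all), about 45 g; origin at the centre of its foot, z up. Standing in the gap, the block is level with the tops of cheek and panel
- wedge_stand: dark wooden stand for the wedge, 80 x 80 x 32 mm, fixed, one slot 24 mm deep; origin at the centre of its underside, same axes as the wedge, whose tip rests 8 mm above the counter; the wedge may lean up to 3 degrees. The wedge jams where the upper edge of the gap meets its slope and fills a rest of the gap of about 9 to 26 mm; friction keeps it in
- wedge: orange plastic wedge, tip down in its stand, 46 mm wide (y), 102 mm tall (z), about 90 g. Flat upright back at x = +13.5 mm; the front (-x) slopes: 5 mm thick at the tip (x = 8.5 to 13.5), evenly growing to 27 mm at z = 63 mm; from there to the top a block, x = -13.5 to 13.5, to grip it by its 46 mm width. Origin at tip level under the middle of that block
- screwdriver: bystander, leave alone: screwdriver lying on the counter, about 200 mm long
- hinge: bystander, leave alone: flat brass butt hinge, 66 x 75 x 8 mm, lying on the counter; origin in the middle of its underside
- dosing_cup: bystander, leave alone: small open blue cup, 64 mm across, 55 mm tall; origin in the middle of its underside
- screw_jar: bystander, leave alone: glass jar with red lid, 60 mm across, 70 mm tall; origin in the middle of its underside
Mind the look-alikes: they are no part of the job. Of the things that look like the wedge, the middle-sized one is meant.

How it is judged (in metres and radians):
On the way:
1. a packer stands upright on the base in the gap, let go (((z of packer0 in the frame of cradle between 0.01 and 0.019 m and y of packer0 in the frame of cradle between -0.04 and 0.04 m and x of packer0 in the frame of cheek above 0 m and x of packer0 in the frame of panel below 0 m and angle between packer0's own z axis and vertical below 0.15 rad) or (z of packer1 in the frame of cradle between 0.01 and 0.019 m and y of packer1 in the frame of cradle between -0.04 and 0.04 m and x of packer1 in the frame of cheek above 0 m and x of packer1 in the frame of panel below 0 m and angle between packer1's own z axis and vertical below 0.15 rad) or (z of packer2 in the frame of cradle between 0.01 and 0.019 m and y of packer2 in the frame of cradle between -0.04 and 0.04 m and x of packer2 in the frame of cheek above 0 m and x of packer2 in the frame of panel below 0 m and angle between packer2's own z axis and vertical below 0.15 rad)) and contact force between each of packer0, packer1, packer2 and the fingers below 0.2 N), for 0.2 s.
At the end, for the whole second after the job is handed in: Every packer stands upright in the gap, foot within 4 mm of the base, or in the rack; at least one in the gap. The gripped wedge (over 2 N) is in the gap, upright, square, tip 2 mm or more off the base, 8 mm or more below the cheek top; wedge or packers press cheek and panel with over 2 N (((z of packer0 in the frame of cradle between 0.01 and 0.019 m and y of packer0 in the frame of cradle between -0.04 and 0.04 m and x of packer0 in the frame of cheek above 0 m and x of packer0 in the frame of panel below 0 m and angle between packer0's own z axis and vertical below 0.15 rad) or (z of packer1 in the frame of cradle between 0.01 and 0.019 m and y of packer1 in the frame of cradle between -0.04 and 0.04 m and x of packer1 in the frame of cheek above 0 m and x of packer1 in the frame of panel below 0 m and angle between packer1's own z axis and vertical below 0.15 rad) or (z of packer2 in the frame of cradle between 0.01 and 0.019 m and y of packer2 in the frame of cradle between -0.04 and 0.04 m and x of packer2 in the frame of cheek above 0 m and x of packer2 in the frame of panel below 0 m and angle between packer2's own z axis and vertical below 0.15 rad)) and ((z of packer0 in the frame of cradle between 0.01 and 0.019 m and y of packer0 in the frame of cradle between -0.04 and 0.04 m and x of packer0 in the frame of cheek above 0 m and x of packer0 in the frame of panel below 0 m and angle between packer0's own z axis and vertical below 0.15 rad) or (z of packer0 in the frame of rack between 0 and 0.014 m and horizontal distance between packer0 and rack below 0.08 m and angle between packer0's own z axis and vertical below 0.3 rad)) and ((z of packer1 in the frame of cradle between 0.01 and 0.019 m and y of packer1 in the frame of cradle between -0.04 and 0.04 m and x of packer1 in the frame of cheek above 0 m and x of packer1 in the frame of panel below 0 m and angle between packer1's own z axis and vertical below 0.15 rad) or (z of packer1 in the frame of rack between 0 and 0.014 m and horizontal distance between packer1 and rack below 0.08 m and angle between packer1's own z axis and vertical below 0.3 rad)) and ((z of packer2 in the frame of cradle between 0.01 and 0.019 m and y of packer2 in the frame of cradle between -0.04 and 0.04 m and x of packer2 in the frame of cheek above 0 m and x of packer2 in the frame of panel below 0 m and angle between packer2's own z axis and vertical below 0.15 rad) or (z of packer2 in the frame of rack between 0 and 0.014 m and horizontal distance between packer2 and rack below 0.08 m and angle between packer2's own z axis and vertical below 0.3 rad)) and z of wedge in the frame of cradle between 0.017 and 0.071 m and y of wedge in the frame of cradle between -0.04 and 0.04 m and x of wedge in the frame of cheek above 0 m and x of wedge in the frame of panel below 0 m and angle between wedge's own z axis and vertical below 0.15 rad and angle between the x axis of wedge and the x axis of cradle, either way round below 0.2 rad and contact force between any of wedge, packer0, packer1, packer2 and cheek above 2 N and contact force between any of wedge, packer0, packer1, packer2 and panel above 2 N and contact force between wedge and the fingers above 2 N and linear speed of wedge below 0.02 m/s); the arm keeps its last pose, push and grip.
It fails at once if screwdriver, hinge, jar or cup shifted by more than 30 mm (distance of any of screwdriver, hinge, dosing_cup, screw_jar from where it was at the start of the episode above 0.03 m).
It also fails if it takes over 72 s, if anything falls off the work surface, if the arm or the gripper's body presses on something with over 40 N, if the wrist force passes 120 N, or if a joint passes its speed limit or range.

### The arm

A 7-joint arm with a two-finger parallel gripper is mounted at the origin on the work surface. World frame = base frame: x ahead of the robot, y to its left, z up, the work surface at z = 0. Lengths are in m, angles in degrees, forces in N, time in s.
With the tool pointing down it reaches from about 0.425 to 0.875 m from the base axis. Payload 4.7 kg.
Tool frame: the origin (TCP) lies at the very end of the fingers, on their centre line; the grasp point (between the pads) lies 19 mm behind it (env.grasp_offset is the distance from the TCP to the grasp point, in m); z points along the fingers, y is the line along which they close (so a half turn about z gives the same grasp; the last joint's range is limited). The gripper opens to 87 mm and grips with 3 to 60 N. Pads are 19 mm wide; open, the fingers measure 117 mm over their backs; the gripper's body (75 mm by 190 mm) begins 51 mm behind the grasp point.
Start: joints at [73.917, 18.392, -4.016, 83.108, 1.295, 78.541, -3.26], TCP at [0.189, -0.622, 0.194] pointing down, gripper open.
Joint ranges: [-163.93, 163.93], [-17.29, 119.83], [-79.2, 71.16], [3.27, 140.29], [-89.18, 269.18], [5.43, 117.66], [-154.24, 154.24]. Speed limits (degrees/s): [147.25, 147.25, 180, 180, 180, 180, 180].

### API

Orientations are given as [roll, pitch, yaw] about the fixed x, y, z axes, in that order (R = Rz(yaw) Ry(pitch) Rx(roll)).
In Python, from cell import env gives the robot as it stands. The module is installed in compiled form; this text tells all that it offers.
- The arm moves only by the tool drive_tool, never from a script. Its argument "moves" is one flat list of numbers, 5 for each row, row after row: the shift along the tool's x, y, z in units of 40 mm (1.0 is 40 mm), then the turn about the tool's z in units of 10 degrees (1.0 is 10 degrees), then the finger opening in mm, from 0 to 87. A call has 1 to 5 rows; each row is the pose to reach, as a shift and turn from the pose commanded when the call began, along the tool's axes at that moment; what a row does not reach only later rows make up. A row lasts 1/8 s, in which the tool goes at most 62.5 mm and 10.7 degrees, less where a joint would pass 70% of its speed; a pose out of reach is approached as far as the arm can. A call with a gripper value outside its range is refused whole. The fingers move at their own pace and stop on an object; "squeeze" is the grip in N (left out, the last holds). Time passes only in rows, so rows that repeat a pose let the fingers close. It gives the time, the measured TCP pose, the force, the opening and the grip force at its end, in the units of the state.
- env.get_obs(): the state, without advancing time (a new reading comes with each control period).
- env.read_camera(name): name is "side" or "top" or "wrist"; returns (picture, depth): 480x640x3 uint8, red, green, blue; 480x640 float32, m along the optical axis (not along the pixel's ray), 0 where there is no reading.
- env.camera_model(name): a dict with "K" (3x3 intrinsics, pixels), "rvec" (rotation vector, rad) and "tvec" (3), from world to camera coordinates, as OpenCV has them; the wrist camera has in their place "tool_from_camera" (4x4, takes a point from camera to tool coordinates, whose origin is the TCP and whose axes are the flange's). Camera axes: x right, y down, z forward; pixel columns grow to the right and rows downward; lengths in m; the calibration is good to about 2 mm. A picture is of the moment at which its call begins: read the wrist's pose just before it. camera_model takes no time and is no camera call.
- env.sign_off(): hands the job in; it is judged then, once.
The state is a dict: "time_s": time; "qpos": joint angles; "joint_velocities": joint speeds; "effort": joint torques, N m; "tool_pos": TCP position; "tool_rot": TCP orientation; "force": force on the tool from outside, world axes, zero at the start; "wrist_torque": the same for the moment, N m; "grip_width": finger opening in m; "grasp_force": force on a finger pad.
Only numpy, scipy, OpenCV 4.12 (cv2) and the standard library are available. Lean on these libraries where they do the work, as an engineer would, in place of code of your own. Each camera call takes 0.05 s, during which the arm holds its last target. There are 200 camera calls.

## Working session

There is one attempt and no reset: what is moved stays moved. The work goes in short steps, Python scripts to look and compute and a tool call to move; the robot and the scene stay as the last step left them, time stands still between calls to the robot, and variables do not carry over. Pictures are saved under pics/ and viewed, at most 10 in all, crops included, and the job is handed in when it is done.

Besides the shell and the picture viewer there is one more tool, called as name(argument=value, ...), one argument or row to a line, values as JSON. drive_tool: Moves the arm, as the interface text tells. Its arguments: {"type":"object","properties":{"moves":{"type":"array","items":{"type":"number"}},"squeeze":{"type":"number"}},"required":["moves"]}

```bash
mkdir -p pics
cat > h.py <<'E'
import numpy as np, cv2
from cell import env
def cam(n):
    m=env.camera_model(n);K=np.array(m["K"],float)
    if "rvec" in m:
        R=cv2.Rodrigues(np.array(m["rvec"],float))[0];t=np.array(m["tvec"],float).ravel()
        return K,R.T,-R.T@t
    o=env.get_obs();T=np.array(m["tool_from_camera"])
    Rt=rot(o["tool_rot"]);A=Rt@T[:3,:3];return K,A,Rt@T[:3,3]+np.array(o["tool_pos"])
def rot(r):
    from scipy.spatial.transform import Rotation as S
    return S.from_euler('xyz',r,degrees=True).as_matrix()
def cloud(n):
    K,A,c=cam(n);im,d=env.read_camera(n)
    v,u=np.mgrid[:480,:640]
    p=np.stack([(u-K[0,2])/K[0,0]*d,(v-K[1,2])/K[1,1]*d,d],-1)@A.T+c
    p[d<=0]=np.nan
    return im,d,p
def save(f,im): cv2.imwrite("pics/"+f,np.ascontiguousarray(im[...,::-1]))
def plane(n,uv,z,C=None):
    K,A,c=C or cam(n);uv=np.atleast_2d(uv)
    r=np.c_[(uv[:,0]-K[0,2])/K[0,0],(uv[:,1]-K[1,2])/K[1,1],np.ones(len(uv))]@A.T
    return c+r*((z-c[2])/r[:,2])[:,None]
E
python3 - <<'E'
from h import *
o=env.get_obs();print({k:np.round(v,3) for k,v in o.items()},env.grasp_offset)
for n in("top","side","wrist"):
    im,d,p=cloud(n);save(n+"0.png",im);np.savez(n+"0.npz",im=im,p=p);print(n,cam(n)[2],(d>0).mean())
E
```

```text
{'time_s': np.float64(0.0), 'qpos': array([73.92 , 18.439, -4.015, 83.176,  1.296, 78.54 , -3.26 ]), 'joint_velocities': array([-0.07 , -0.03 ,  0.009, -0.046, -0.074, -0.077,  0.054]), 'effort': array([-0.0000e+00, -4.9129e+01, -4.0400e-01, -3.1254e+01, -6.4000e-02,
        4.4000e-02,  0.0000e+00]), 'tool_pos': array([ 0.189, -0.621,  0.193]), 'tool_rot': array([-1.79889e+02,  7.00000e-03,  1.68900e+01]), 'force': array([ 0.263, -0.208,  0.544]), 'wrist_torque': array([-0.009,  0.013, -0.003]), 'grasp_force': np.float64(0.0), 'grip_width': np.float64(0.087)} 0.0187
top [0.46904794 0.00997636 1.12913872] 0.9960286458333333
side [0.1531392  0.75280472 0.93227106] 0.9958430989583333
wrist [ 0.25216447 -0.60246506  0.38411114] 0.9953190104166667
```

View pics/top0.png

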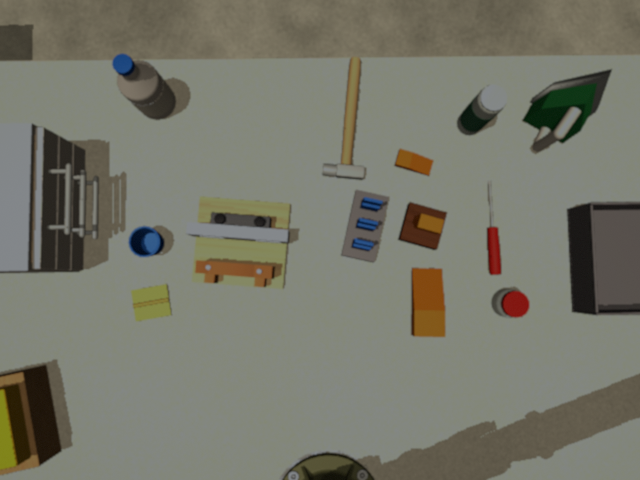

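View pics/side0.png

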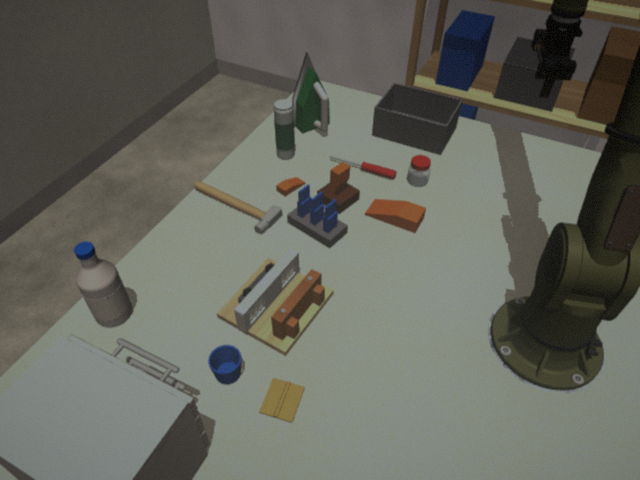

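The top picture shows the cradle around (243,243), with the panel at v≈233 and the cheek at v≈270. The rack with its three blue tabs is at (367,226), and the wedge in its dark stand is at (425,225). The orange look-alikes are at (414,162) and (428,302). The side view agrees.

Run:
```python
from h import *
from scipy import ndimage as N
for n in("top","side"):
    z=np.load(n+"0.npz");im=z["im"].astype(int);p=z["p"];hsv=cv2.cvtColor(z["im"],cv2.COLOR_RGB2HSV)
    X,Y,Z=p[...,0],p[...,1],p[...,2]
    roi=(X>.3)&(X<.8)&(Y>-.35)&(Y<.45)
    def show(name,m,mn=8):
        l,k=N.label(m)
        for i in range(1,k+1):
            q=p[l==i]
            if len(q)<mn: continue
            (c,s,a)=cv2.minAreaRect((q[:,:2]*1000).astype(np.float32))
            vu=np.argwhere(l==i).mean(0)
            print(n,name,len(q),"uv",vu[::-1].round(),"c",np.round(c),"s",np.round(s),"a",round(a,1),"z",np.round(np.percentile(q[:,2],[5,50,95])*1000))
    print(n,"counter z",np.nanmedian(Z[roi]))
    blue=(hsv[...,0]>100)&(hsv[...,0]<125)&(hsv[...,1]>120)
    show("blue",blue&roi&(Z>.095)&(Z<.13))
    org=(hsv[...,0]<18)&(hsv[...,1]>140)
    show("wedgetop",org&roi&(Z>.098)&(Z<.13))
    show("h79",roi&(Z>.072)&(Z<.087),40)
    show("h30",roi&(Z>.022)&(Z<.038),60)
    show("h15",roi&(Z>.011)&(Z<.020),60)
```

```text
top counter z 0.000504358315766229
top blue 64 uv [373. 201.] c [618. -97.] s [36.  5.] a 77.8 z [ 96. 107. 109.]
top blue 68 uv [368. 221.] c [578. -87.] s [35.  6.] a 75.7 z [ 99. 107. 111.]
top blue 67 uv [364. 242.] c [537. -78.] s [36.  6.] a 76.2 z [ 99. 107. 110.]
top wedgetop 46 uv [425. 218.] c [ 583. -198.] s [22. 43.] a 18.7 z [ 99. 109. 113.]
top wedgetop 9 uv [442. 220.] c [ 578. -229.] s [10.  3.] a 42.1 z [109. 110. 112.]
top wedgetop 8 uv [441. 227.] c [ 563. -227.] s [ 2. 10.] a 86.2 z [108. 109. 111.]
top h79 66 uv [472. 121.] c [ 781. -305.] s [45. 13.] a 51.6 z [73. 80. 86.]
top h79 1249 uv [237. 231.] c [565. 170.] s [201.  24.] a 84.6 z [75. 79. 82.]
top h79 984 uv [234. 269.] c [491. 177.] s [151.  25.] a 84.6 z [76. 79. 82.]
top h30 681 uv [347. 159.] c [731. -65.] s [ 84. 122.] a 62.9 z [23. 25. 29.]
top h30 1678 uv [364. 226.] c [578. -88.] s [ 70. 141.] a 76.5 z [24. 28. 32.]
top h30 1067 uv [421. 226.] c [ 576. -208.] s [80. 81.] a 73.4 z [28. 32. 35.]
top h30 107 uv [139. 239.] c [555. 372.] s [28. 51.] a 69.1 z [23. 30. 37.]
top h30 1202 uv [429. 311.] c
[... 2053 characters left out ...]
de h30 83 uv [229. 376.] c [533. 378.] s [49. 14.] a 47.1 z [23. 31. 37.]
side h15 70 uv [373. 170.] c [ 532. -343.] s [11. 74.] a 89.8 z [12. 16. 19.]
side h15 71 uv [284. 188.] c [ 719. -173.] s [38. 36.] a 72.2 z [12. 17. 20.]
side h15 246 uv [385. 213.] c [ 414. -212.] s [ 68. 133.] a 87.7 z [12. 16. 19.]
side h15 79 uv [267. 223.] c [684. -37.] s [85. 24.] a 66.7 z [12. 16. 19.]
side h15 127 uv [310. 232.] c [584. -52.] s [ 19. 141.] a 83.0 z [12. 16. 20.]
side h15 590 uv [240. 295.] c [611. 167.] s [194.  54.] a 85.2 z [13. 16. 18.]
side h15 1646 uv [284. 317.] c [509. 179.] s [198. 105.] a 84.6 z [13. 16. 19.]
side h15 67 uv [226. 361.] c [561. 351.] s [45. 19.] a 45.7 z [11. 16. 20.]
```

```bash
cat >> h.py <<'E'
def to(x,y,z,yaw,ref=None):
    """units of the moves from pose ref (x,y,z,yaw) or measured, to target (m, deg)"""
    o=env.get_obs()
    r=ref or (*o["tool_pos"],o["tool_rot"][2])
    R=rot([180,0,r[3]]);d=R.T@(np.array([x,y,z])-np.array(r[:3]))
    t=-((yaw-r[3]+180)%360-180)
    print("move",np.round(d/.04,3),np.round(t/10,3))
E
python3 - <<'E'
from h import *
z=np.load("side0.npz");im=z["im"];p=z["p"]
a=cv2.resize(im[150:230,280:380],None,fx=8,fy=7,interpolation=cv2.INTER_CUBIC);save("wedgecrop.png",np.clip(a.astype(float)*1.8,0,255).astype(np.uint8))
hsv=cv2.cvtColor(im,cv2.COLOR_RGB2HSV)
m=(p[...,0]>.53)&(p[...,0]<.62)&(p[...,1]<-.16)&(p[...,1]>-.26)&(hsv[...,0]<18)&(hsv[...,1]>140)
for lo in range(35,115,8):
    q=p[m&(p[...,2]*1000>lo)&(p[...,2]*1000<lo+8)]*1000
    e=np.array([np.cos(np.radians(-15)),np.sin(np.radians(-15))])
    if len(q): print(lo,len(q),np.percentile(q[:,:2]@e,[0,10,50,90,100]).round(),np.percentile(q[:,:2]@[-e[1],e[0]],[0,50,100]).round())
print("stand centre along e",np.array([576,-208])@e)
# top image: tab tops and wedge top by rays on plane
z=np.load("top0.npz");im=z["im"];hsv=cv2.cvtColor(im,cv2.COLOR_RGB2HSV)
C=cam("top")
m=((hsv[...,0]<14)&(hsv[...,1]>180)&(hsv[...,2]>130)).astype(np.uint8)
m[:205]=0;m[240:]=0;m[:,:405]=0;m[:,450:]=0
c=max(cv2.findContours(m,0,2)[0],key=cv2.contourArea);q=plane("top",c[:,0].astype(float),.11,C)
print(cv2.boundingRect(c),cv2.minAreaRect((q[:,:2]*1000).astype(np.float32)))
E
```

```text
51 1 [622. 622. 622. 622. 622.] [-32. -32. -32.]
99 12 [592. 593. 598. 605. 612.] [-72. -52. -29.]
107 103 [591. 594. 604. 613. 617.] [-71. -47. -24.]
stand centre along e 610.2076373238277Traceback (most recent call last):
  File "<stdin>", line 16, in <module>
ValueError: max() iterable argument is empty
```

View pics/wedgecrop.png

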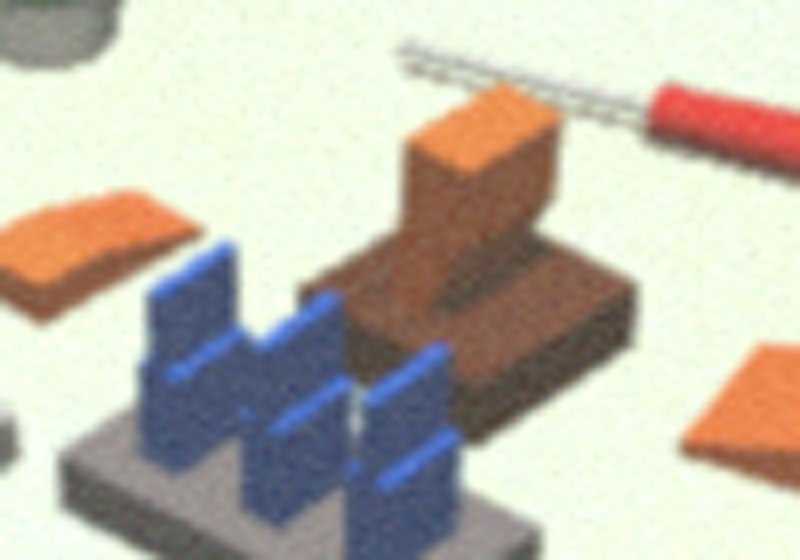

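The crop shows the wedge's upright back on the left, which is world +x towards the panel side. Its slope is on the right, towards the robot. So its yaw is about -15° and no half turn is needed. The three packers stand in the rack. Next I'll move over the rack.

Run:
```python
from h import *
to(.56,-.09,.28,-13.2)
m=env.camera_model("wrist");print(np.round(m["K"],1),np.round(m["tool_from_camera"],3))
```

```text
move [ 12.745 -10.018  -2.16 ] 3.009
[[423.9   0.  316.7]
 [  0.  423.9 234.2]
 [  0.    0.    1. ]] [[ 0.001 -0.969 -0.245  0.066]
 [ 1.     0.001  0.    -0.   ]
 [-0.    -0.245  0.969 -0.191]
 [ 0.     0.     0.     1.   ]]
```

drive_tool(
  moves=[1.5,-1.0,-1.0,0.7,87,3.0,-2.0,-2.0,1.4,87,4.2,-3.0,-2.16,2.1,87,5.4,-4.0,-2.16,2.8,87,6.6,-5.0,-2.16,3.0,87],
)

```text
time_s: 0.78
tool_pos: [0.3638, -0.3831, 0.28]
tool_rot: [180.0, -0.0, -13.2]
force: [0.6, -0.3, 0.7]
grip_width: 0.087
grasp_force: 0.0
```

drive_tool(
  moves=[1.2,-1.0,0,0,87,2.4,-2.0,0,0,87,3.6,-3.0,0,0,87,4.8,-4.0,0,0,87,5.6,-4.5,0,0,87],
)

```text
time_s: 1.4
tool_pos: [0.6243, -0.2569, 0.2788]
tool_rot: [-179.9, 0.0, -12.9]
force: [-0.9, -0.3, 0.1]
grip_width: 0.087
grasp_force: 0.0
```

Run:
```python
from h import *
to(.56,-.09,.28,-13.2)
o=env.get_obs();print(o["tool_pos"],o["tool_rot"],o["time_s"],o["qpos"])
```

```text
move [-2.496 -3.709 -0.031] 0.032
[ 0.62425356 -0.25687494  0.27875657] [-1.79887710e+02  2.74624393e-02 -1.28766802e+01] 1.4 [ 35.95593323  21.80094959 -22.32687605  70.46270619   8.00012413
  89.27185071 -87.89975894]
```

drive_tool(
  moves=[-1.0,-1.0,0,0,87,-1.6,-2.0,0,0,87,-2.2,-3.0,0,0,87,-2.5,-3.7,0,0,87,-2.5,-3.7,0,0,87],
)

```text
time_s: 2.02
tool_pos: [0.5577, -0.0902, 0.2799]
tool_rot: [-180.0, -0.0, -12.8]
force: [0.7, -0.6, -0.6]
grip_width: 0.0871
grasp_force: 0.0
```

Run:
```python
from h import *
o=env.get_obs();print(o["tool_pos"],o["tool_rot"],o["time_s"])
im,d,p=cloud("wrist");save("w1.png",np.clip(im*1.6,0,255).astype(np.uint8));np.savez("w1.npz",im=im,p=p)
```

```text
[ 0.55774469 -0.09017067  0.27986545] [-1.79982309e+02 -2.28699959e-02 -1.28053433e+01] 2.025
```

View pics/w1.png

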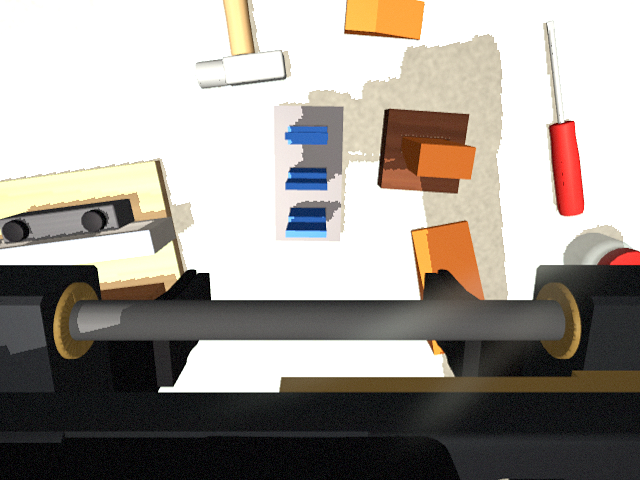

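The wrist view shows the rack at (308,173) with tabs at (307,135), (307,178) and (306,222). The wedge top is at (440,160), and the cradle is cut off at the left. I'll measure from this view.

Run:
```python
from h import *
from scipy import ndimage as N
z=np.load("w1.npz");im=z["im"];p=z["p"];hsv=cv2.cvtColor(im,cv2.COLOR_RGB2HSV)
Z=p[...,2]
def rects(name,m,mn):
    l,k=N.label(m)
    for i in range(1,k+1):
        q=p[l==i]
        if len(q)<mn: continue
        r=cv2.minAreaRect((q[:,:2]*1000).astype(np.float32))
        print(name,len(q),np.argwhere(l==i).mean(0)[::-1].round(),np.round(r[0],1),np.round(r[1],1),round(r[2],1),"z",np.percentile(Z[l==i],[5,50,95]).round(4))
val=np.isfinite(Z)
v=np.arange(480)[:,None]<260
blue=(hsv[...,0]>100)&(hsv[...,0]<125)&(hsv[...,1]>120)&val&v
rects("tab",blue&(Z>.104)&(Z<.116),30)
rects("blk",blue&(Z>.068)&(Z<.076),30)
org=(hsv[...,0]<18)&(hsv[...,1]>120)&val&v
rects("wedge",org&(Z>.104)&(Z<.118),60)
rects("rack",(hsv[...,1]<90)&val&v&(Z>.024)&(Z<.031)&(p[...,1]<-.02)&(p[...,1]>-.15)&(p[...,0]<.68),300)
rects("stand",val&v&(Z>.028)&(Z<.036)&(p[...,1]<-.15)&(p[...,0]<.65)&(p[...,0]>.5),300)
```

```text
tab 306 [307. 136.] [617.  -94.7] [35.   5.7] 76.9 z [0.107  0.1083 0.1096]
tab 276 [307. 186.] [576.7 -85.3] [34.4  5.4] 76.9 z [0.1072 0.1082 0.1097]
tab 279 [305. 233.] [536.2 -75.4] [34.6  5.9] 77.5 z [0.1049 0.1082 0.1097]
blk 218 [308. 129.] [622.2 -95.9] [34.7  4.4] 77.2 z [0.071  0.0722 0.0737]
blk 163 [307. 142.] [611.4 -93.4] [35.   3.7] 77.2 z [0.0709 0.0723 0.0736]
blk 220 [307. 176.] [581.6 -86.1] [34.6  5. ] 77.1 z [0.0712 0.0724 0.0738]
blk 250 [307. 219.] [540.6 -76.9] [34.8  5.5] 76.8 z [0.0687 0.0724 0.0742]
wedge 1832 [445. 161.] [ 571.  -204.7] [46.6 27.3] 73.5 z [0.1082 0.1099 0.1112]
rack 6299 [308. 167.] [576.1 -84.9] [ 70.2 140.5] 76.7 z [0.027  0.0284 0.0297]
stand 4193 [419. 147.] [ 574.4 -205.6] [80.7 80.1] 73.5 z [0.0309 0.0324 0.0338]
```

drive_tool(
  moves=[-0.6,-0.24,1.2,0,65,-0.6,-0.24,2.4,0,60,-0.6,-0.24,3.6,0,60,-0.6,-0.24,4.6,0,60,-0.6,-0.24,4.6,0,60],
)

```text
time_s: 2.7
tool_pos: [0.5338, -0.0802, 0.0921]
tool_rot: [180.0, 0.4, -13.2]
force: [-0.4, 0.1, 0.1]
grip_width: 0.0604
grasp_force: 0.0
```

Run:
```python
from h import *
to(.5362,-.0754,.077,-13.1)
o=env.get_obs();print(o["tool_pos"],o["tool_rot"],o["time_s"],o["qpos"],o["grip_width"])
```

```text
move [ 0.03  -0.13   0.378] -0.014
[ 0.53384217 -0.08018482  0.09212529] [179.9721499    0.42298655 -13.23614137] 2.7 [  30.72148416   11.60402301  -27.65989371  104.93318127    5.85112435
   65.29600674 -102.18260399] 0.06043379362112504
```

drive_tool(
  moves=[0.03,-0.13,0.38,0,60,0.03,-0.13,0.38,0,30,0.03,-0.13,0.38,0,30,0.03,-0.13,0.38,0,30,0.03,-0.13,0.38,0,30],
  squeeze=25,
)

```text
time_s: 3.32
tool_pos: [0.5394, -0.0741, 0.0808]
tool_rot: [180.0, -0.1, -13.1]
force: [0.3, -0.4, 0.0]
grip_width: 0.0323
grasp_force: 0.0
```

Run:
```python
from h import *
o=env.get_obs();print(o["tool_pos"],o["tool_rot"],o["time_s"],o["grasp_force"],o["grip_width"],o["force"])
```

```text
[ 0.53941893 -0.07406651  0.08083045] [ 1.79984904e+02 -5.63230022e-02 -1.31121357e+01] 3.325 0.0 0.03234680561576459 [ 0.34085271 -0.36597787  0.00241148]
```

Run:
```python
from h import *
im,_,p=cloud("side")
w,_,pw=cloud("wrist")
a=cv2.resize(im[130:260,250:410],(640,520));b=np.clip(cv2.resize(w,(0,0),fx=.6,fy=.6)*1.6,0,255).astype(np.uint8)
save("g1.png",np.vstack([np.clip(a*1.6,0,255).astype(np.uint8)]));save("g1w.png",b)
o=env.get_obs();print(o["grip_width"],o["grasp_force"])
```

```text
0.03077674260902782 0.0
```

View pics/g1.png

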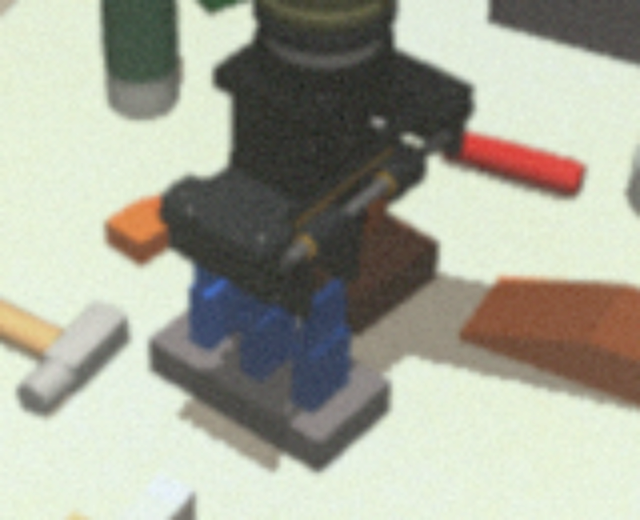

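The view shows the fingers between the near and middle packers, with the near tab at (330,300) untouched. I'll check where the fingers really are.

Run:
```python
from h import *
for n in("side","top"):
    im,_,p=cloud(n);hsv=cv2.cvtColor(im,cv2.COLOR_RGB2HSV)
    Z=p[...,2];roi=(p[...,0]>.45)&(p[...,0]<.68)&(p[...,1]>-.17)&(p[...,1]<.02)
    m=roi&(Z>.074)&(Z<.135)&(hsv[...,2]<70)&~((hsv[...,0]>95)&(hsv[...,0]<125)&(hsv[...,1]>120))
    q=p[m]*1000
    for lo in range(74,135,8):
        s=q[(q[:,2]>lo)&(q[:,2]<lo+8)]
        if len(s)>3: print(n,lo,len(s),s.min(0).round(),np.median(s,0).round(),s.max(0).round())
    b=roi&(Z>.100)&(Z<.113)&(hsv[...,0]>95)&(hsv[...,0]<125)&(hsv[...,1]>120)
    q=p[b]*1000
    print(n,"blue",len(q), [ (len(s),np.median(s,0).round()) for s in [q[(q[:,0]>a)&(q[:,0]<a+35)] for a in (518,560,600)] if len(s)])
o=env.get_obs();print(o["tool_pos"],o["tool_rot"],o["qpos"],o["grip_width"])
```

```text
side 74 44 [530. -92.  74.] [539. -75.  78.] [621. -57.  82.]
side 82 39 [531. -92.  82.] [539. -69.  86.] [620. -55.  90.]
side 90 39 [529. -91.  90.] [537. -70.  94.] [620. -57.  98.]
side 98 21 [530. -95.  98.] [534. -76. 102.] [540. -59. 106.]
side 106 34 [522. -96. 106.] [537. -86. 111.] [557. -49. 114.]
side 114 48 [523. -97. 114.] [536. -57. 118.] [553. -47. 122.]
side 122 39 [524. -96. 122.] [535. -56. 125.] [553. -47. 130.]
side 130 24 [523. -95. 130.] [534. -72. 132.] [552. -48. 135.]
side blue 9 [(9, array([534., -78., 109.]))]
top blue 0 []
[ 0.5391354  -0.07399309  0.08041403] [ 1.79991171e+02 -1.35769906e-02 -1.31138810e+01] [  30.05638081   12.50749519  -27.87933525  105.4254149     6.503271
   63.61621064 -103.27061455] 0.03022388027094174
```

View pics/g1w.png

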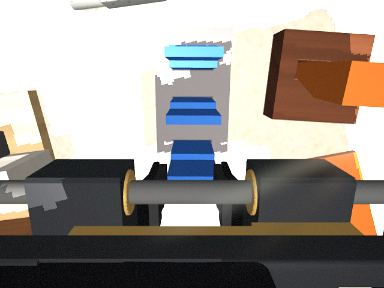

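Run:
```python
from h import *
z=np.load("side0.npz");p=z["p"].reshape(-1,3)*1000
q=p[(abs(p[:,0]-189)<80)&(abs(p[:,1]+622)<100)&(p[:,2]>60)]
print("start, TCP z 193: cluster z pct",np.percentile(q[:,2],[0,1,5,10,30,50]).round(), q[q[:,2]<q[:,2].min()+25].round()[:12])
im,_,P=cloud("side");p=P.reshape(-1,3)*1000
for lo in range(70,150,6):
    s=p[(p[:,2]>lo)&(p[:,2]<lo+6)&(abs(p[:,0]-540)<25)&(abs(p[:,1]+74)<60)]
    if len(s): print(lo,len(s),np.percentile(s[:,1],[0,5,50,95,100]).round(),np.percentile(s[:,0],[0,5,50,95,100]).round())
```

```text
start, TCP z 193: cluster z pct [221. 227. 261. 297. 329. 351.] [[ 213. -664.  243.]
 [ 215. -666.  239.]
 [ 213. -673.  236.]
 [ 214. -665.  237.]
 [ 211. -659.  240.]
 [ 213. -667.  233.]
 [ 210. -657.  239.]
 [ 215. -671.  228.]
 [ 212. -663.  232.]
 [ 210. -659.  235.]
 [ 207. -662.  234.]
 [ 214. -663.  229.]]
70 49 [-94. -91. -69. -57. -56.] [524. 526. 533. 544. 548.]
76 17 [-92. -88. -73. -59. -59.] [529. 530. 533. 540. 542.]
82 21 [-89. -87. -67. -58. -58.] [530. 531. 536. 542. 542.]
88 20 [-92. -89. -75. -58. -58.] [529. 530. 534. 539. 542.]
94 19 [-96. -86. -68. -58. -57.] [531. 531. 535. 542. 542.]
100 18 [-88. -88. -79. -63. -56.] [530. 530. 534. 538. 539.]
106 32 [-95. -94. -81. -53. -52.] [523. 525. 535. 549. 552.]
112 39 [-96. -93. -87. -49. -47.] [524. 525. 537. 553. 554.]
118 32 [-96. -94. -56. -49. -47.] [524. 524. 535. 551. 553.]
124 32 [-96. -93. -58. -49. -48.] [524. 525. 536. 552. 554.]
130 27 [-96. -95. -89. -48. -48.] [524. 524. 533. 549. 553.]
136 18 [-95. -94. -51. -47. -47.] [524. 526. 534. 547. 549.]
142 18 [-99. -97. -51. -45. -44.] [523. 523. 534. 544. 544.]
148 15 [-98. -98. -49. -43. -43.] [523. 523. 534. 541. 541.]
```

The real finger ends sit about 27 mm above the reported TCP. It shows at the start pose too, and sideways they agree. I'll allow for it: open, go down about 25 mm, and grip.

drive_tool(
  moves=[-0.06,0.05,0,0,55,-0.06,0.05,0,0,55,-0.06,0.05,0,0,55,-0.06,0.05,0.3,0,55,-0.06,0.05,0.63,0,55],
)

```text
time_s: 4.2
tool_pos: [0.5361, -0.0753, 0.054]
tool_rot: [180.0, 0.0, -13.1]
force: [-0.0, -0.5, 0.0]
grip_width: 0.0545
grasp_force: 0.0
```

drive_tool(
  moves=[0,0,0,0,55,0,0,0,0,30,0,0,0,0,30,0,0,0,0,30,0,0,0,0,30],
  squeeze=25,
)

```text
time_s: 4.82
tool_pos: [0.5366, -0.0754, 0.0554]
tool_rot: [180.0, -0.0, -13.1]
force: [0.2, -0.9, 1.2]
grip_width: 0.0353
grasp_force: 25.0
```

Run:
```python
from h import *
o=env.get_obs();print(o["tool_pos"],o["tool_rot"],o["time_s"],o["grasp_force"],o["grip_width"],o["force"])
im,_,P=cloud("side");p=P.reshape(-1,3)*1000
for lo in range(60,120,6):
    s=p[(p[:,2]>lo)&(p[:,2]<lo+6)&(abs(p[:,0]-540)<25)&(abs(p[:,1]+74)<60)]
    if len(s): print(lo,len(s),np.percentile(s[:,1],[0,5,50,95,100]).round(),np.percentile(s[:,0],[0,5,50,95,100]).round())
```

```text
[ 0.5366067  -0.07536255  0.05544649] [ 1.79994814e+02 -4.35705998e-02 -1.31082975e+01] 4.825 25.000106133520603 0.03534211685229678 [ 0.17711243 -0.92425657  1.22784238]
60 27 [-88. -87. -62. -58. -57.] [523. 526. 533. 548. 549.]
66 39 [-92. -91. -74. -56. -55.] [523. 525. 532. 543. 546.]
72 24 [-92. -90. -73. -58. -55.] [524. 525. 532. 538. 546.]
78 19 [-99. -96. -75. -50. -50.] [522. 525. 534. 536. 538.]
84 30 [-98. -95. -72. -49. -48.] [521. 524. 533. 547. 552.]
90 34 [-98. -96. -74. -48. -48.] [521. 522. 533. 548. 550.]
96 41 [-98. -97. -74. -47. -46.] [521. 523. 532. 546. 549.]
102 35 [-104.  -97.  -73.  -48.  -47.] [521. 522. 532. 547. 549.]
108 21 [-96. -95. -65. -47. -44.] [521. 521. 532. 542. 546.]
114 16 [-98. -97. -51. -45. -43.] [519. 520. 531. 543. 544.]
```

Gripped at 25 N and 35 mm, so the foot is 47.4 mm below the reported TCP. Lifting, then carrying it to the cradle.

drive_tool(
  moves=[0,0,-1.2,0,30,0,0,-2.4,0,30,-0.2,-0.3,-3.6,0,30,-1.0,-1.7,-3.7,-0.2,30,-1.6,-2.9,-3.7,-0.5,30],
)

```text
time_s: 5.5
tool_pos: [0.5002, 0.0538, 0.2042]
tool_rot: [-180.0, -0.1, -8.1]
force: [1.3, 0.5, -0.4]
grip_width: 0.0353
grasp_force: 25.0
```

Run:
```python
from h import *
to(.46,.175,.20,-5.4)
o=env.get_obs();print(o["tool_pos"],o["tool_rot"],o["time_s"],o["grasp_force"],o["grip_width"],o["force"],o["qpos"])
```

```text
move [-1.42  -2.86   0.105] -0.267
[0.50016733 0.05377039 0.20418328] [-1.79990593e+02 -1.25342764e-01 -8.07163961e+00] 5.5 24.998927917331457 0.03532730959325714 [ 1.26436001  0.46268568 -0.35232556] [  24.99545271    1.54020412  -34.48703301  101.79787791    0.92525912
   76.81180522 -107.76277001]
```

drive_tool(
  moves=[-0.5,-1.2,0.1,-0.1,30,-1.0,-2.2,0.1,-0.2,30,-1.4,-2.85,0.1,-0.27,30,-1.4,-2.85,0.1,-0.27,30,-1.4,-2.85,0.1,-0.27,30],
)

```text
time_s: 6.12
tool_pos: [0.4613, 0.1718, 0.199]
tool_rot: [179.9, -0.0, -5.5]
force: [0.5, -0.7, -0.5]
grip_width: 0.0357
grasp_force: 25.0
```

```bash
cat > gap.py <<'E'
from h import *
from scipy import ndimage as N
import sys
im,d,p=cloud("wrist");save(sys.argv[1],im)
o=env.get_obs();print(o["tool_pos"],o["tool_rot"][2],o["time_s"],o["qpos"][6])
Z=p[...,2];X=p[...,0]
roi=(X>.44)&(X<.62)&(p[...,1]>.06)&(p[...,1]<.29)
l,k=N.label(roi&(Z>.074)&(Z<.084))
for i in range(1,k+1):
    q=p[l==i]
    if len(q)<200: continue
    r=cv2.minAreaRect((q[:,:2]*1000).astype(np.float32))
    print(len(q),np.argwhere(l==i).mean(0)[::-1].round(),np.round(r[0],1),np.round(r[1],1),round(r[2],1),"z",np.percentile(q[:,2],[5,50,95]).round(4))
    a=np.radians(-5.4);e=np.array([np.cos(a),np.sin(a)]);f=np.array([-e[1],e[0]])
    print("  along x",np.percentile(q[:,:2]@e*1000,[.5,2,98,99.5]).round(1),"along y",np.percentile(q[:,:2]@f*1000,[.5,99.5]).round(1))
E
python3 gap.py c1.png
```

```text
[0.46149252 0.17135785 0.19892266] -5.539108583361751 6.175 -118.94770603186737
10876 [301.  75.] [562.6 172.4] [200.6  24.3] 84.7 z [0.078  0.0793 0.0805]
  along x [531.8 532.2 555.6 555.8] along y [125.7 323.6]
7062 [302. 183.] [488.7 179.3] [150.4  25.3] 84.8 z [0.0781 0.0794 0.0808]
  along x [457.  457.7 481.9 482.2] along y [150.3 298.7]
```

View pics/c1.png

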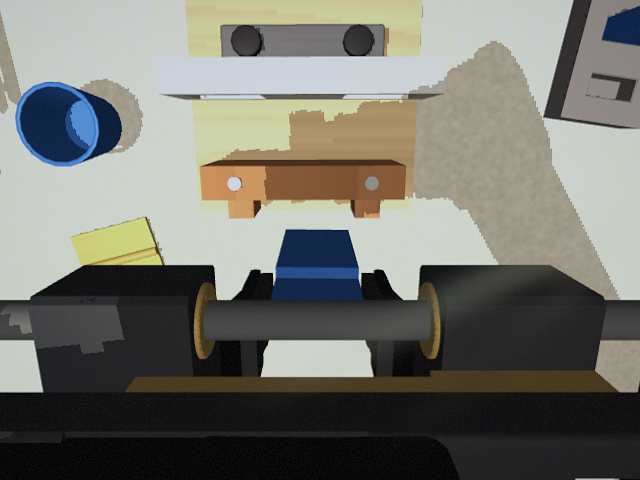

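The wrist picture shows the panel (white) at (301,75) and the cheek at (302,183), with the packer in hand at (316,265). The gap measures about 49.5 mm, so two packers leave about 17.5 mm for the wedge. Next I go over the slot by the panel and lower.

drive_tool(
  moves=[1.2,-0.2,0,-0.02,30,1.97,-0.27,0,-0.02,30,1.97,-0.27,0,-0.02,30,1.97,-0.27,0.8,-0.02,30,1.97,-0.27,1.2,-0.02,30],
)

```text
time_s: 6.8
tool_pos: [0.5392, 0.1749, 0.1493]
tool_rot: [179.9, 0.1, -5.3]
force: [0.4, 0.2, -0.4]
grip_width: 0.0356
grasp_force: 25.0
```

Run:
```python
from h import *
to(.5412,.1745,.068,-5.3)
o=env.get_obs();print(o["tool_pos"],o["tool_rot"],o["time_s"],o["grasp_force"],o["grip_width"],o["force"],o["qpos"])
```

```text
move [0.052 0.005 2.034] 0.002
[0.53916517 0.1749061  0.14934532] [ 1.79913432e+02  1.42359055e-01 -5.28062427e+00] 6.8 24.999770633876324 0.035567856349002495 [ 0.36250729  0.16049958 -0.42732883] [  15.20153005   13.86034417  -41.13980276   97.39018049    9.51565544
   72.48094814 -123.29690743]
```

drive_tool(
  moves=[0.03,0,0.5,0,30,0.03,0,1.0,0,30,0.03,0,1.5,0,30,0.03,0,1.9,0,30,0.03,0,1.9,0,30],
)

```text
time_s: 7.42
tool_pos: [0.5405, 0.1758, 0.0734]
tool_rot: [180.0, 0.2, -5.2]
force: [0.4, 0.1, -0.0]
grip_width: 0.0357
grasp_force: 25.0
```

Run:
```python
from h import *
to(.5412,.1745,.063,-5.3)
o=env.get_obs();print(o["tool_pos"],o["tool_rot"],o["time_s"],o["grasp_force"],o["grip_width"],o["force"])
```

```text
move [0.021 0.031 0.26 ] 0.01
[0.54046845 0.17581088 0.07341704] [ 1.79955832e+02  1.60947905e-01 -5.19915978e+00] 7.425 24.99998708255589 0.03572513630212793 [ 0.39596856  0.05926993 -0.01929342]
```

drive_tool(
  moves=[0,0.02,0.15,0,30,0,0.02,0.25,0,30,0,0.02,0.28,0,30,0.04,0.02,0.28,0,30,0.06,0.02,0.28,0,30],
)

```text
time_s: 8.05
tool_pos: [0.5433, 0.1751, 0.0639]
tool_rot: [180.0, 0.1, -5.2]
force: [-3.2, -0.1, 1.0]
grip_width: 0.0358
grasp_force: 25.0
```

drive_tool(
  moves=[-0.03,0,0.04,0,30,-0.03,0,0.08,0,30,-0.03,0,0.08,0,30],
)

```text
time_s: 8.43
tool_pos: [0.5438, 0.1754, 0.0625]
tool_rot: [180.0, -0.1, -5.2]
force: [-2.6, -1.3, 8.8]
grip_width: 0.0354
grasp_force: 25.0
```

Standing on the base. Releasing and rising.

drive_tool(
  moves=[0,0,-0.05,0,55,0,0,-0.05,0,55,0,0,-0.05,0,55,0,0,-0.05,0,55,0,0,-0.6,0,55],
)

```text
time_s: 9.05
tool_pos: [0.5412, 0.1746, 0.0831]
tool_rot: [179.9, 0.2, -5.2]
force: [0.3, -1.1, -0.3]
grip_width: 0.0548
grasp_force: 0.0
```

drive_tool(
  moves=[0,0,-1.2,0,55,0,0,-2.4,0,55,0.3,1.2,-3.0,0.2,55,0.6,2.6,-3.0,0.4,55,1.0,4.0,-3.0,0.6,55],
)

```text
time_s: 9.68
tool_pos: [0.5683, 0.0108, 0.2053]
tool_rot: [180.0, -0.1, -11.2]
force: [0.4, -0.3, -0.2]
grip_width: 0.0551
grasp_force: 0.0
```

```bash
cat > st.py <<'E'
from h import *
import sys
if len(sys.argv)>1: to(*map(float,sys.argv[1:5]))
o=env.get_obs();print(o["tool_pos"].round(4),o["tool_rot"].round(2),o["time_s"],o["grasp_force"].round(1),o["grip_width"].round(4),o["force"].round(1),o["qpos"].round(0))
E
python3 st.py .5767 -.0853 .15 -13.1
python3 - <<'E'
from h import *
im,d,p=cloud("top");save("t2.png",im[180:300,180:480]);hsv=cv2.cvtColor(im,cv2.COLOR_RGB2HSV);Z=p[...,2]
b=(hsv[...,0]>95)&(hsv[...,0]<125)&(hsv[...,1]>120)&(Z>.095)&(Z<.125)
from scipy import ndimage as N
l,k=N.label(b)
for i in range(1,k+1):
    q=p[l==i]*1000
    if len(q)>8: print(len(q),np.median(q,0).round(1),cv2.minAreaRect(q[:,:2].astype(np.float32)))
E
```

```text
move [0.674 2.316 1.383] 0.187
71 [544.  169.7 114.1] ((544.41650390625, 171.7565460205078), (34.88533020019531, 6.1271233558654785), 84.18207550048828)Traceback (most recent call last):
  File "st.py", line 4, in <module>
    o=env.get_obs();print(o["tool_pos"].round(4),o["tool_rot"].round(2),o["time_s"],o["grasp_force"].round(1),o["grip_width"].round(4),o["force"].round(1),o["qpos"].round(0))
                                                                                    ^^^^^^^^^^^^^^^^^^^^^^
AttributeError: 'float' object has no attribute 'round'
```

```bash
sed -i 's/o\["grasp_force"\].round(1),o\["grip_width"\].round(4)/round(o["grasp_force"],1),round(o["grip_width"],4)/' st.py
```

drive_tool(
  moves=[0.4,1.2,0,0.19,55,0.67,2.32,0,0.19,55,0.67,2.32,0.5,0.19,55,0.67,2.32,1.6,0.19,55,0.67,2.32,2.2,0.19,55],
)

```text
time_s: 10.35
tool_pos: [0.575, -0.0838, 0.1142]
tool_rot: [180.0, 0.2, -13.1]
force: [0.4, -0.4, 0.4]
grip_width: 0.0549
grasp_force: 0.0
```

```bash
python3 st.py .5767 -.0853 .055 -13.1
```

```text
move [0.05  0.026 1.481] -0.002
[ 0.575  -0.0838  0.1142] [ 1.7999e+02  1.6000e-01 -1.3120e+01] 10.35 0.0 0.0549 [ 0.4 -0.4  0.4] [  32.   16.  -31.   98.    9.   69. -104.]
```

drive_tool(
  moves=[0.03,0.02,0.6,0,55,0.03,0.02,1.2,0,55,0.03,0.02,1.46,0,55,0.03,0.02,1.46,0,55,0.03,0.02,1.46,0,55],
)

```text
time_s: 10.98
tool_pos: [0.5781, -0.085, 0.0593]
tool_rot: [-180.0, -0.1, -13.1]
force: [-0.8, 0.1, 0.1]
grip_width: 0.0548
grasp_force: 0.0
```

drive_tool(
  moves=[0,0,0,0,30,0,0,0,0,30,0,0,0,0,30,0,0,0,0,30,0,0,0,0,30],
)

```text
time_s: 11.6
tool_pos: [0.5775, -0.0851, 0.0587]
tool_rot: [180.0, -0.0, -13.1]
force: [-0.5, 0.6, 2.2]
grip_width: 0.0358
grasp_force: 25.0
```

```bash
python3 st.py .5767 -.0853 .055 -13.1
```

```text
move [-0.019  0.009  0.091] -0.001
[ 0.5775 -0.0851  0.0587] [ 1.7999e+02 -4.0000e-02 -1.3110e+01] 11.6 25.0 0.0358 [-0.5  0.6  2.2] [  32.   19.  -30.  101.   11.   63. -105.]
```

drive_tool(
  moves=[0,0,-1.2,0,30,0,0,-2.4,0,30,-0.2,-0.4,-3.5,0,30,-0.8,-1.7,-3.7,-0.25,30,-1.4,-3.1,-3.7,-0.5,30],
)

```text
time_s: 12.22
tool_pos: [0.5511, 0.0493, 0.2073]
tool_rot: [-180.0, -0.1, -8.2]
force: [1.2, 0.5, -0.4]
grip_width: 0.0357
grasp_force: 25.0
```

```bash
python3 st.py .5248 .1761 .2 -5.3
```

```text
move [-1.101 -3.045  0.183] -0.286
[0.5511 0.0493 0.2073] [-1.7999e+02 -1.3000e-01 -8.1600e+00] 12.225 25.0 0.0357 [ 1.2  0.5 -0.4] [  26.    9.  -37.   95.    5.   78. -110.]
```

drive_tool(
  moves=[-0.5,-1.3,0,-0.15,30,-0.9,-2.4,0,-0.28,30,-1.1,-3.0,0,-0.28,30,-1.1,-3.0,0,-0.28,30,-1.1,-3.0,0.5,-0.28,30],
)

```text
time_s: 12.85
tool_pos: [0.5256, 0.1725, 0.1871]
tool_rot: [180.0, -0.2, -5.4]
force: [-0.4, -1.2, -0.5]
grip_width: 0.0357
grasp_force: 25.0
```

```bash
python3 st.py .5248 .1761 .075 -5.3;python3 gap.py c2.png
```

```text
move [-0.029 -0.087  2.802] -0.007
[0.5256 0.1725 0.1871] [ 1.7999e+02 -1.7000e-01 -5.3700e+00] 12.85 25.0 0.0357 [-0.4 -1.2 -0.5] [  17.   10.  -42.   97.    7.   76. -122.]
[0.52350322 0.17118095 0.18336207] -5.412860912470241 12.9 -121.88453674315107
10356 [312. 171.] [560.1 172.9] [200.8  29.5] 84.8 z [0.078  0.0793 0.0805]
  along x [526.9 529.  555.8 556.1] along y [125.8 323.6]
1683 [241. 268.] [493.4 229. ] [50.  25.5] 84.9 z [0.0774 0.0793 0.081 ]
  along x [457.3 458.1 482.1 482.3] along y [250.9 298.7]
1457 [389. 267.] [484.  126.1] [43.7 25.8] 84.1 z [0.0773 0.0793 0.0807]
  along x [457.5 458.2 482.5 482.6] along y [149.6 192. ]
```

drive_tool(
  moves=[0.02,-0.12,0.4,0,30,0.02,-0.12,0.9,0,30,0.02,-0.12,1.4,0,30,0.02,-0.12,1.7,0,30,0.02,-0.12,1.7,0,30],
)

```text
time_s: 13.52
tool_pos: [0.5246, 0.1779, 0.117]
tool_rot: [180.0, 0.1, -5.3]
force: [-0.9, -0.6, -0.6]
grip_width: 0.0356
grasp_force: 25.0
```

```bash
python3 st.py .5248 .1761 .0665 -5.3
```

```text
move [0.008 0.044 1.262] 0.0
[0.5246 0.1779 0.117 ] [ 1.7996e+02  1.2000e-01 -5.3000e+00] 13.525 25.0 0.0356 [-0.9 -0.6 -0.6] [  16.   14.  -42.  101.   10.   69. -125.]
```

drive_tool(
  moves=[0,0.04,0.4,0,30,0,0.04,0.8,0,30,0,0.04,1.15,0,30,0,0.04,1.25,0,30,0,0.04,1.3,0,30],
)

```text
time_s: 14.15
tool_pos: [0.5253, 0.1767, 0.066]
tool_rot: [-180.0, 0.0, -5.3]
force: [-0.4, -0.1, -0.1]
grip_width: 0.0355
grasp_force: 25.0
```

drive_tool(
  moves=[0.02,0,0,0,30,0.04,0,0,0,30,0.06,0,0,0,30],
)

```text
time_s: 14.52
tool_pos: [0.5275, 0.1765, 0.0665]
tool_rot: [180.0, 0.0, -5.3]
force: [-1.6, -0.8, 0.8]
grip_width: 0.035
grasp_force: 25.0
```

drive_tool(
  moves=[0.02,0,0.04,0,30,0.02,0,0.08,0,30,0.0,0,0.08,0,30],
)

```text
time_s: 14.9
tool_pos: [0.5279, 0.1766, 0.0656]
tool_rot: [179.9, -0.0, -5.3]
force: [-6.0, -2.1, 15.6]
grip_width: 0.0353
grasp_force: 25.1
```

drive_tool(
  moves=[-0.03,0,-0.04,0,60,-0.03,0,-0.06,0,60,-0.03,0,-0.06,0,60,-0.03,0,-0.06,0,60,-0.03,0,-0.7,0,60],
)

```text
time_s: 15.52
tool_pos: [0.5247, 0.1757, 0.0893]
tool_rot: [179.9, 0.3, -5.3]
force: [0.5, -0.3, -0.2]
grip_width: 0.0599
grasp_force: 0.0
```

drive_tool(
  moves=[0,0,-1.2,0,60,0,0,-2.4,0,60,0,0.5,-3.4,0,60,0,1.9,-3.5,0.3,70,0,3.3,-3.5,0.6,70],
)

```text
time_s: 16.15
tool_pos: [0.5146, 0.044, 0.232]
tool_rot: [-180.0, -0.1, -11.3]
force: [1.0, -1.7, -0.5]
grip_width: 0.0684
grasp_force: 0.0
```

```bash
python3 st.py .54 -.205 .2 -16.5
python3 - <<'E'
from h import *
im,d,p=cloud("top");hsv=cv2.cvtColor(im,cv2.COLOR_RGB2HSV);Z=p[...,2]
b=(hsv[...,0]>95)&(hsv[...,0]<125)&(hsv[...,1]>120)&(Z>.095)&(Z<.125)
from scipy import ndimage as N
l,k=N.label(b)
for i in range(1,k+1):
    q=p[l==i]*1000
    if len(q)>8: print(len(q),np.median(q,0).round(1),cv2.minAreaRect(q[:,:2].astype(np.float32)))
E
```

```text
move [1.845 5.979 0.799] 0.518
[0.5146 0.044  0.232 ] [-1.800e+02 -1.300e-01 -1.132e+01] 16.15 0.0 0.0684 [ 1.  -1.7 -0.5] [  28.    3.  -37.   98.    2.   80. -110.]
55 [617.8 -95.  107.5] ((618.206298828125, -96.27596282958984), (34.098472595214844, 4.836182594299316), 76.50751495361328)
16 [545.3 183.9 113.9] ((544.7998046875, 184.08602905273438), (5.711755275726318, 9.746559143066406), 14.350076675415039)
10 [529.1 185.7 114.4] ((529.057861328125, 185.9577178955078), (6.1759867668151855, 3.6335980892181396), 89.22185516357422)
```

drive_tool(
  moves=[0.6,1.3,0,0.2,70,1.2,2.6,0,0.4,70,1.8,3.9,0,0.52,70,2.3,5.1,0,0.52,70,2.6,5.8,0,0.52,70],
)

```text
time_s: 16.82
tool_pos: [0.5704, -0.2065, 0.2302]
tool_rot: [180.0, 0.1, -16.7]
force: [0.0, 1.6, 0.4]
grip_width: 0.07
grasp_force: 0.0
```

drive_tool(
  moves=[0,0,0.5,0,70,0,0,1.5,0,70,0,0,2.3,0,70],
)

```text
time_s: 17.2
tool_pos: [0.5704, -0.2027, 0.1372]
tool_rot: [-180.0, 0.1, -16.5]
force: [0.2, 1.2, -0.5]
grip_width: 0.0698
grasp_force: 0.0
```

```bash
python3 st.py .571 -.2047 .048 -16.5
```

```text
move [0.029 0.044 2.23 ] -0.002
[ 0.5704 -0.2027  0.1372] [-1.7999e+02  7.0000e-02 -1.6520e+01] 17.2 0.0 0.0698 [ 0.2  1.2 -0.5] [ 39.  17. -26.  93.   8.  72. -95.]
```

drive_tool(
  moves=[0.02,0.04,0.7,0,70,0.02,0.04,1.4,0,70,0.02,0.04,2.0,0,70,0.02,0.04,2.2,0,70,0.02,0.04,2.2,0,70],
)

```text
time_s: 17.82
tool_pos: [0.571, -0.2044, 0.0508]
tool_rot: [-180.0, 0.0, -16.5]
force: [-0.3, -0.5, 0.8]
grip_width: 0.0696
grasp_force: 0.0
```

drive_tool(
  moves=[0,0,0,0,40,0,0,0,0,40,0,0,0,0,40,0,0,0,0,40,0,0,0,0,40],
  squeeze=45,
)

```text
time_s: 18.45
tool_pos: [0.5714, -0.2048, 0.0516]
tool_rot: [180.0, -0.0, -16.5]
force: [-0.8, 0.8, 3.1]
grip_width: 0.046
grasp_force: 45.0
```

```bash
python3 st.py .571 -.2047 .048 -16.5
```

```text
move [-0.01   0.001  0.091] -0.001
[ 0.5714 -0.2048  0.0516] [ 1.7998e+02 -5.0000e-02 -1.6510e+01] 18.45 45.0 0.046 [-0.8  0.8  3.1] [ 38.  21. -25.  98.  10.  63. -97.]
```

Wedge gripped at 46 mm and 45 N. Lifting it straight out.

drive_tool(
  moves=[0,0,-0.5,0,40,0,0,-1.2,0,40,0,0,-2.4,0,40,0,0,-3.6,0,40,-0.6,-1.2,-3.8,-0.1,40],
)

```text
time_s: 19.08
tool_pos: [0.5637, -0.1567, 0.208]
tool_rot: [179.9, -0.5, -16.0]
force: [0.8, 1.3, -0.9]
grip_width: 0.0456
grasp_force: 45.0
```

```bash
python3 st.py .500 .1783 .205 -5.3
```

```text
move [-3.833 -7.614  0.076] -1.066
[ 0.5637 -0.1567  0.208 ] [179.89  -0.46 -15.96] 19.075 45.0 0.0456 [ 0.8  1.3 -0.9] [ 37.  12. -28.  91.   6.  78. -97.]
```

drive_tool(
  moves=[-0.6,-1.2,0,-0.2,40,-1.2,-2.4,0,-0.4,40,-1.8,-3.6,0,-0.6,40,-2.4,-4.8,0,-0.8,40,-3.0,-6.0,0,-1.0,40],
)

```text
time_s: 19.7
tool_pos: [0.5096, 0.1133, 0.2043]
tool_rot: [180.0, -0.1, -5.4]
force: [1.2, 0.6, -0.1]
grip_width: 0.0454
grasp_force: 45.0
```

```bash
python3 st.py .500 .1783 .205 -5.3
```

```text
move [-0.394 -1.594 -0.018] -0.013
[0.5096 0.1133 0.2043] [ 1.7997e+02 -8.0000e-02 -5.4300e+00] 19.7 45.0 0.0454 [ 1.2  0.6 -0.1] [  23.    5.  -40.   99.    3.   77. -113.]
```

drive_tool(
  moves=[-0.2,-0.8,0,0,40,-0.39,-1.59,0,0,40,-0.39,-1.59,0,0,40,-0.39,-1.59,0.3,0,40,-0.39,-1.59,0.6,0,40],
)

```text
time_s: 20.32
tool_pos: [0.501, 0.1747, 0.1781]
tool_rot: [179.9, 0.0, -5.6]
force: [0.2, -0.5, -0.8]
grip_width: 0.0456
grasp_force: 45.0
```

```bash
python3 st.py .500 .1783 .165 -5.3
cat > wd.py <<'E'
from h import *
import sys
o=env.get_obs()
a=np.radians(-5.3);e=np.array([np.cos(a),np.sin(a)]);f=np.array([-e[1],e[0]])
print("TCP e,f",np.array(o["tool_pos"][:2])@e*1000,np.array(o["tool_pos"][:2])@f*1000)
im,_,p=cloud("side");hsv=cv2.cvtColor(im,cv2.COLOR_RGB2HSV);q=p.reshape(-1,3)*1000;
org=((hsv[...,0]<18)&(hsv[...,1]>110)).ravel()
q=q[org&(q[:,0]>440)&(q[:,0]<570)&(q[:,1]>120)&(q[:,1]<240)&(q[:,2]>84)]
for lo in range(84,240,8):
    s=q[(q[:,2]>lo)&(q[:,2]<lo+8)]
    if len(s)>2: print(lo,len(s),"e",np.percentile(s[:,:2]@e,[0,10,90,100]).round(),"f",np.percentile(s[:,:2]@f,[0,100]).round())
s=np.clip(cv2.resize(im[210:330,200:360],(800,600))*1.6,0,255).astype(np.uint8);save(sys.argv[1],s)
E
python3 wd.py w3.png
```

```text
move [-0.033 -0.087  0.328] -0.034
[0.501  0.1747 0.1781] [ 1.7994e+02  2.0000e-02 -5.6400e+00] 20.325 45.0 0.0456 [ 0.2 -0.5 -0.8] [  18.    8.  -43.  100.    5.   75. -122.]
TCP e,f 482.6877998160803 220.2417525740977
140 6 e [494. 495. 500. 500.] f [240. 242.]
148 13 e [488. 490. 498. 498.] f [214. 243.]
156 17 e [485. 487. 496. 499.] f [223. 244.]
164 25 e [481. 483. 496. 498.] f [206. 244.]
172 24 e [479. 480. 494. 497.] f [225. 244.]
180 30 e [475. 476. 493. 496.] f [202. 245.]
188 29 e [473. 473. 493. 496.] f [208. 245.]
196 37 e [470. 471. 473. 480.] f [202. 244.]
204 39 e [470. 470. 472. 474.] f [202. 251.]
212 41 e [469. 470. 472. 474.] f [198. 243.]
220 44 e [469. 470. 472. 474.] f [193. 244.]
228 55 e [469. 470. 475. 480.] f [195. 243.]
236 18 e [470. 470. 476. 478.] f [198. 243.]
```

View pics/w3.png

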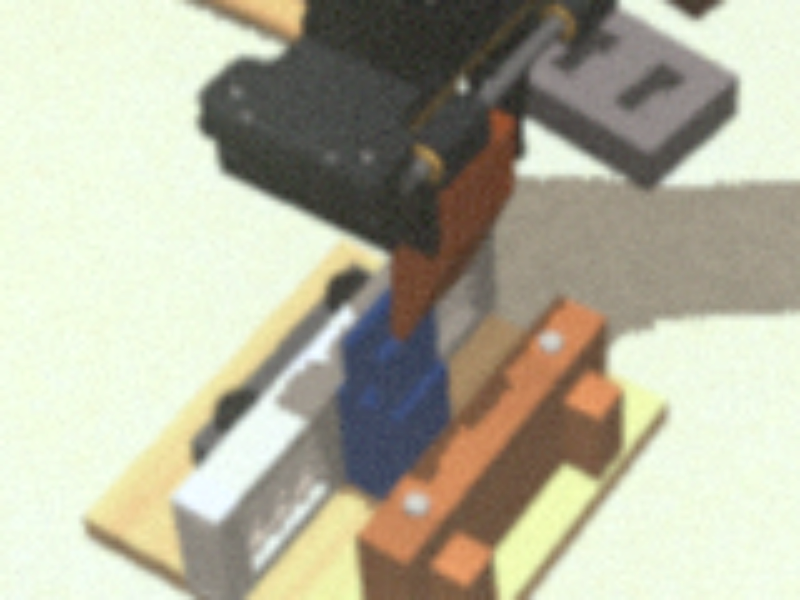

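Both packers stand in the gap against the panel (at (395,400)). The wedge tip (at (400,335)) hangs above the remaining slot. I'll shift slightly towards the cheek and lower it.

drive_tool(
  moves=[-0.07,-0.08,0.2,-0.03,40,-0.07,-0.08,0.5,-0.03,40,-0.07,-0.08,0.9,-0.03,40,-0.07,-0.08,1.2,-0.03,40,-0.07,-0.08,1.2,-0.03,40],
)

```text
time_s: 21.0
tool_pos: [0.4974, 0.1795, 0.1297]
tool_rot: [180.0, 0.1, -5.2]
force: [0.1, 0.1, -1.1]
grip_width: 0.0451
grasp_force: 45.0
```

```bash
python3 st.py .4981 .1784 .115 -5.3
```

```text
move [0.019 0.025 0.367] 0.01
[0.4974 0.1795 0.1297] [ 1.7996e+02  1.4000e-01 -5.2000e+00] 21.0 45.0 0.0451 [ 0.1  0.1 -1.1] [  17.   10.  -43.  104.    7.   69. -124.]
```

drive_tool(
  moves=[0.02,0.02,0.2,0,40,0.02,0.02,0.4,0,40,0.02,0.02,0.6,0,40,0.02,0.02,0.7,0,40,0.02,0.02,0.7,0,40],
)

```text
time_s: 21.62
tool_pos: [0.4988, 0.1789, 0.1027]
tool_rot: [180.0, 0.0, -5.2]
force: [0.8, 0.2, -0.6]
grip_width: 0.0459
grasp_force: 45.0
```

drive_tool(
  moves=[0.03,0,0.1,0,40,0.06,0,0.2,0,40,0.08,0,0.3,0,40,0.09,0,0.4,0,40,0.09,0,0.4,0,40],
)

```text
time_s: 22.25
tool_pos: [0.5027, 0.1789, 0.0881]
tool_rot: [180.0, 0.0, -5.2]
force: [-2.2, -1.2, 7.7]
grip_width: 0.0457
grasp_force: 45.0
```

Jam felt at about the predicted height. Pushing down harder.

drive_tool(
  moves=[0,0,0.08,0,40,0,0,0.16,0,40,0,0,0.16,0,40],
  squeeze=60,
)

```text
time_s: 22.62
tool_pos: [0.5051, 0.1794, 0.0854]
tool_rot: [-180.0, -0.3, -5.2]
force: [-4.8, -1.9, 26.0]
grip_width: 0.0455
grasp_force: 60.0
```

drive_tool(
  moves=[0,0,0.05,0,40,0,0,0.05,0,40,0,0,0.05,0,40,0,0,0.05,0,40,0,0,0.05,0,40],
)

```text
time_s: 23.25
tool_pos: [0.5059, 0.1796, 0.0844]
tool_rot: [-180.0, -0.4, -5.2]
force: [-6.5, -3.0, 31.1]
grip_width: 0.0457
grasp_force: 60.0
```

```bash
python3 st.py; python3 wd.py w4.png; python3 st.py
python3 - <<'E'
from h import *
im,d,p=cloud("side");hsv=cv2.cvtColor(im,cv2.COLOR_RGB2HSV);Z=p[...,2]
b=(hsv[...,0]>95)&(hsv[...,0]<125)&(hsv[...,1]>120)&(Z>.07)&(Z<.125)&(p[...,1]>.1)&(p[...,1]<.25)
q=p[b]*1000;print(len(q),np.percentile(q,[1,50,99],axis=0).round())
E
```

```text
[0.5059 0.1796 0.0844] [-179.98   -0.38   -5.24] 23.25 60.0 0.0457 [-6.5 -3.  31.1] [  16.   13.  -43.  106.   10.   64. -126.]
TCP e,f 487.13815398378654 225.53839815854653
84 25 e [479. 480. 494. 495.] f [206. 283.]
92 20 e [477. 477. 492. 493.] f [203. 249.]
100 28 e [474. 474. 480. 486.] f [204. 250.]
108 39 e [473. 474. 476. 483.] f [203. 256.]
116 35 e [473. 473. 476. 478.] f [203. 248.]
124 40 e [473. 474. 476. 476.] f [203. 249.]
132 21 e [473. 474. 476. 476.] f [201. 249.]
140 25 e [473. 474. 496. 497.] f [201. 215.]
196 3 e [450. 450. 450. 450.] f [252. 252.]
204 3 e [460. 461. 464. 464.] f [251. 254.]
[0.5059 0.1796 0.0844] [-179.98   -0.38   -5.24] 23.3 60.0 0.0457 [-5.6 -2.3 31. ] [  16.   13.  -43.  106.   10.   64. -126.]Traceback (most recent call last):
  File "<stdin>", line 4, in <module>
    return _quantile_unchecked(
        a, q, axis, out, overwrite_input, method, keepdims, weights)
    return _ureduce(a,
                    func=_quantile_ureduce_func,
    ...<5 lines>...
                    overwrite_input=overwrite_input,
                    method=method)
    r = func(a, **kwargs)
    result = _quantile(arr,
                       quantiles=q,
    ...<2 lines>...
                       out=out,
                       weights=wgt)
    slices_having_nans = np.isnan(arr[-1, ...])
                                  ~~~^^^^^^^^^
IndexError: index -1 is out of bounds for axis 0 with size 0
```

View pics/w4.png

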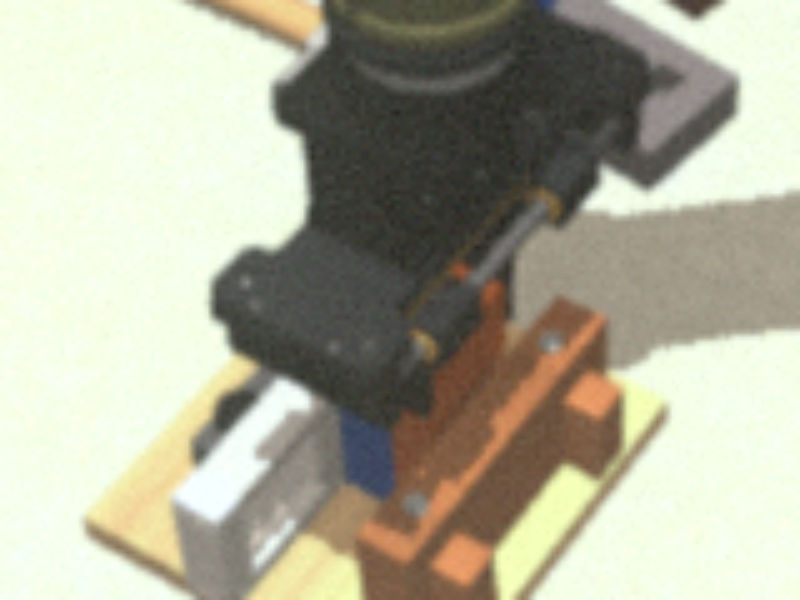

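The wedge (at (440,380)) is jammed upright between the packers (blue at (367,450)) and the cheek. It holds steady at 31 N downward with a 60 N grip, and the tip is about 26 mm above the base. Handing in.

```bash
python3 -c "
from cell import env
print(env.sign_off())"
```

```text
the job is handed in; nothing more can be done
None
```

I stood two packers in the gap against the panel and jammed the wedge between them and the cheek, still gripped at 60 N and pushed down with about 31 N. The third packer is in the rack, and the job is handed in at about 23 s.

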